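# Load cooled converter modules into the test cradle in reverse order

## Robot

A 7-joint arm with a two-finger parallel gripper is mounted at the origin on the work surface. World frame = base frame: x ahead of the robot, y to its left, z up, the work surface at z = 0. Lengths are in mm, angles in rad, forces in N, time in s.
With the tool pointing down it reaches from about 350 to 775 mm from the base axis. Payload 3.1 kg.
Tool frame: the origin (TCP) lies between the finger pads; the fingertips stand 8 mm ahead of it and the grasp point (between the pads) lies 11 mm behind it (bot.tip_extent is the distance from the TCP to the fingertips, in mm); z points along the fingers, y is the line along which they close (so a half turn about z gives the same grasp; the last joint's range is limited). The gripper opens to 85 mm and grips with 20 to 120 N. Pads are 22 mm wide; open, the fingers measure 114 mm over their backs; the gripper's body (76 mm by 85 mm) begins 54 mm behind the grasp point. The pads swing forward as they close: fully open they stand 13 mm farther back than shut.
Start: joints at [-1.263, 0.311, 0.014, 1.512, -0.004, 1.319, -0.027], TCP at [188.465, 516.719, 203.404] pointing down, gripper open.
Joint ranges: [-2.7, 2.7], [-0.3, 1.91], [-1.27, 1.3], [0.12, 2.57], [-1.44, 4.58], [0.2, 2.03], [-3.05, 3.05]. Speed limits (rad/s): [2.79, 2.79, 3.14, 3.14, 3.14, 3.14, 3.14].

## Interface

Orientations are given as a unit quaternion [w, x, y, z].
In Python, from rig import bot gives the robot as it stands.
- The arm moves only by the shell command python3 -m crank 'ROWS' [FORCE]. ROWS is JSON, a list of rows, each a list of 5 numbers: the finger opening in mm, from 0 to 85.4, then the shift along the tool's x, y, z in mm, then the turn about the tool's z in degrees. A call has 1 to 20 rows; each row shifts and turns the commanded pose from where the row before left it, along the tool's axes as they then stand; what a row does not reach is not made up. A row lasts 1/12 s, in which the tool goes at most 41.7 mm and 7.16 degrees, less where a joint would pass 70% of its speed; a pose out of reach is approached as far as the arm can. A call with a gripper value outside its range is refused whole. The fingers move at their own pace and stop on an object; FORCE is the grip in N (left out, the last holds). Time passes only in rows, so rows that do not move let the fingers close. It gives the time, the measured TCP pose, the force, the opening and the grip force at its end, in the units of the state.
- bot.get_state(): the state, without advancing time (a new reading comes with each control period).
- bot.snapshot(name): name is "scene" or "top" or "wrist"; returns a dict with "image" (480x640x3 uint8, blue, green, red), "intrinsics" (3x3 intrinsics, pixels), "D" ([k1, k2, p1, p2, k3] as OpenCV has them; the pictures are not rectified), "pose" (4x4, takes a point from camera to world coordinates); the wrist camera has in their place "tool_from_camera" (4x4, takes a point from camera to tool coordinates, whose origin is the TCP and whose axes are the flange's). Camera axes: x right, y up, looking along -z (the intrinsics and any distortion apply to the point x, -y, -z); pixel columns grow to the right and rows downward; lengths in mm; the calibration is good to about 2 mm. A picture is of the moment at which its call begins: read the wrist's pose just before it. There is no depth.
- bot.close_job(): hands the job in; it is judged then, once.
The state is a dict: "t": time; "joint_pos": joint angles; "joint_vel": joint speeds; "tau": joint torques, N m; "tcp_pos": TCP position; "ee_rot": TCP orientation; "force": force on the tool from outside, world axes, zero at the start; "wrist_torque": the same for the moment, N m; "finger_gap": opening from 0.0 (shut) to 1.0 (fully open); "finger_force": force on a finger pad.
Only numpy, scipy, OpenCV 4.12 (cv2) and the standard library are available. Lean on these libraries where they do the work, as an engineer would, in place of code of your own. Each camera call takes 0.05 s, during which the arm holds its last target. There are 200 camera calls.

## Task

Move the four converter modules from the silvery cooling rack into the four bays of the dark test cradle in reverse order, so that the row reads the other way round: the module at one end of the cooling rack comes to the bay at the opposite end of the cradle, and so on inwards. Fill the cradle bay by bay, starting next to its green connector block, and press each module down on its contacts to feel that it lies flat before you bring the next. Do not tip or drop any module; leave each lying flat and square in the middle of its own bay.

Things in the scene. Friction and masses are not known exactly. Their poses are not given: they have to be found in the camera images.
- module_red: converter module with a red flat top on a black block: 50 mm (its x) by 36 mm (its y) by 30 mm high, 0.1 to 0.2 kg. Origin: centre of its underside; z up. Stands loose on the red-tabbed nest, its x across the row within 6 degrees. Grip it from above across its 50 mm length: free there; its neighbours are about 20 mm away across the width.
- module_yellow: converter module with a yellow flat top on a black block: 50 mm (its x) by 36 mm (its y) by 30 mm high, 0.1 to 0.2 kg. Origin: centre of its underside; z up. Stands loose on the yellow-tabbed nest, its x across the row within 6 degrees. Grip it from above across its 50 mm length: free there; its neighbours are about 20 mm away across the width.
- module_blue: converter module with a blue flat top on a black block: 50 mm (its x) by 36 mm (its y) by 30 mm high, 0.1 to 0.2 kg. Origin: centre of its underside; z up. Stands loose on the blue-tabbed nest, its x across the row within 6 degrees. Grip it from above across its 50 mm length: free there; its neighbours are about 20 mm away across the width.
- module_white: converter module with a white flat top on a black block: 50 mm (its x) by 36 mm (its y) by 30 mm high, 0.1 to 0.2 kg. Origin: centre of its underside; z up. Stands loose on the white-tabbed nest, its x across the row within 6 degrees. Grip it from above across its 50 mm length: free there; its neighbours are about 20 mm away across the width.
- nest_red: fixed flat black nest with a red tab at both x ends, 76 by 46 mm, 4 mm thick, on the cooling rack; the red module starts on it, so it marks that module's place in the row. Origin: centre of its underside, 10 mm above the table; its top is 14 mm above the table. Same yaw as the rack.
- nest_yellow: fixed flat black nest with a yellow tab at both x ends, 76 by 46 mm, 4 mm thick, on the cooling rack; the yellow module starts on it, so it marks that module's place in the row. Origin: centre of its underside, 10 mm above the table; its top is 14 mm above the table. Same yaw as the rack.
- nest_blue: fixed flat black nest with a blue tab at both x ends, 76 by 46 mm, 4 mm thick, on the cooling rack; the blue module starts on it, so it marks that module's place in the row. Origin: centre of its underside, 10 mm above the table; its top is 14 mm above the table. Same yaw as the rack.
- nest_white: fixed flat black nest with a white tab at both x ends, 76 by 46 mm, 4 mm thick, on the cooling rack; the white module starts on it, so it marks that module's place in the row. Origin: centre of its underside, 10 mm above the table; its top is 14 mm above the table. Same yaw as the rack.
- cooling_rack: fixed silvery plate, 84 mm (x) by 250 mm (y), 10 mm high; carries the nests in a row along its y, at y = +87, +29, -29, -87 mm. Origin: centre of its underside, on the table; x, y roughly along the world's (yaw within 12 degrees). May be the nearer or the farther of the two racks.
- test_cradle: fixed dark rack, 90 (x) by 240 mm (y). Origin: underside centre, on the table; yaw within 12 degrees. Bays at x 0, y +87 (first, by the green block, 30 mm high), +29, -29, -87 mm, 50 mm wide, open at the x ends, rigid floors 14 mm above the table, ribs between 10 mm higher. Modules lie with their length along x. Press on top with 5 to 15 N for half a second.

How it is judged (in metres and radians):
On the way, in this order (a step that is already met when the one before it is completed fails the run):
1. a module lies in the first bay counted from the green block and is pressed down (over 4 N on the cradle, its weight included), with no module yet in the bays after it (((x of module_red in the frame of test_cradle between -0.012 and 0.012 m and y of module_red in the frame of test_cradle between 0.077 and 0.097 m and z of module_red in the frame of test_cradle between 0.011 and 0.0165 m and angle between module_red's own z axis and vertical below 0.08 rad and contact force between module_red and test_cradle above 4 N) or (x of module_yellow in the frame of test_cradle between -0.012 and 0.012 m and y of module_yellow in the frame of test_cradle between 0.077 and 0.097 m and z of module_yellow in the frame of test_cradle between 0.011 and 0.0165 m and angle between module_yellow's own z axis and vertical below 0.08 rad and contact force between module_yellow and test_cradle above 4 N) or (x of module_blue in the frame of test_cradle between -0.012 and 0.012 m and y of module_blue in the frame of test_cradle between 0.077 and 0.097 m and z of module_blue in the frame of test_cradle between 0.011 and 0.0165 m and angle between module_blue's own z axis and vertical below 0.08 rad and contact force between module_blue and test_cradle above 4 N) or (x of module_white in the frame of test_cradle between -0.012 and 0.012 m and y of module_white in the frame of test_cradle between 0.077 and 0.097 m and z of module_white in the frame of test_cradle between 0.011 and 0.0165 m and angle between module_white's own z axis and vertical below 0.08 rad and contact force between module_white and test_cradle above 4 N)) and not (y of module_red in the frame of test_cradle between -0.13 and 0.057 m and x of module_red in the frame of test_cradle between -0.06 and 0.06 m and z of module_red in the frame of test_cradle below 0.02 m) and not (y of module_yellow in the frame of test_cradle between -0.13 and 0.057 m and x of module_yellow in the frame of test_cradle between -0.06 and 0.06 m and z of module_yellow in the frame of test_cradle below 0.02 m) and not (y of module_blue in the frame of test_cradle between -0.13 and 0.057 m and x of module_blue in the frame of test_cradle between -0.06 and 0.06 m and z of module_blue in the frame of test_cradle below 0.02 m) and not (y of module_white in the frame of test_cradle between -0.13 and 0.057 m and x of module_white in the frame of test_cradle between -0.06 and 0.06 m and z of module_white in the frame of test_cradle below 0.02 m)), for 0.2 s.
2. a module lies in the second bay counted from the green block and is pressed down (over 4 N on the cradle, its weight included), with no module yet in the bays after it (((x of module_red in the frame of test_cradle between -0.012 and 0.012 m and y of module_red in the frame of test_cradle between 0.019 and 0.039 m and z of module_red in the frame of test_cradle between 0.011 and 0.0165 m and angle between module_red's own z axis and vertical below 0.08 rad and contact force between module_red and test_cradle above 4 N) or (x of module_yellow in the frame of test_cradle between -0.012 and 0.012 m and y of module_yellow in the frame of test_cradle between 0.019 and 0.039 m and z of module_yellow in the frame of test_cradle between 0.011 and 0.0165 m and angle between module_yellow's own z axis and vertical below 0.08 rad and contact force between module_yellow and test_cradle above 4 N) or (x of module_blue in the frame of test_cradle between -0.012 and 0.012 m and y of module_blue in the frame of test_cradle between 0.019 and 0.039 m and z of module_blue in the frame of test_cradle between 0.011 and 0.0165 m and angle between module_blue's own z axis and vertical below 0.08 rad and contact force between module_blue and test_cradle above 4 N) or (x of module_white in the frame of test_cradle between -0.012 and 0.012 m and y of module_white in the frame of test_cradle between 0.019 and 0.039 m and z of module_white in the frame of test_cradle between 0.011 and 0.0165 m and angle between module_white's own z axis and vertical below 0.08 rad and contact force between module_white and test_cradle above 4 N)) and not (y of module_red in the frame of test_cradle between -0.13 and -0.001 m and x of module_red in the frame of test_cradle between -0.06 and 0.06 m and z of module_red in the frame of test_cradle below 0.02 m) and not (y of module_yellow in the frame of test_cradle between -0.13 and -0.001 m and x of module_yellow in the frame of test_cradle between -0.06 and 0.06 m and z of module_yellow in the frame of test_cradle below 0.02 m) and not (y of module_blue in the frame of test_cradle between -0.13 and -0.001 m and x of module_blue in the frame of test_cradle between -0.06 and 0.06 m and z of module_blue in the frame of test_cradle below 0.02 m) and not (y of module_white in the frame of test_cradle between -0.13 and -0.001 m and x of module_white in the frame of test_cradle between -0.06 and 0.06 m and z of module_white in the frame of test_cradle below 0.02 m)), for 0.2 s.
3. a module lies in the third bay counted from the green block and is pressed down (over 4 N on the cradle, its weight included), with no module yet in the bays after it (((x of module_red in the frame of test_cradle between -0.012 and 0.012 m and y of module_red in the frame of test_cradle between -0.039 and -0.019 m and z of module_red in the frame of test_cradle between 0.011 and 0.0165 m and angle between module_red's own z axis and vertical below 0.08 rad and contact force between module_red and test_cradle above 4 N) or (x of module_yellow in the frame of test_cradle between -0.012 and 0.012 m and y of module_yellow in the frame of test_cradle between -0.039 and -0.019 m and z of module_yellow in the frame of test_cradle between 0.011 and 0.0165 m and angle between module_yellow's own z axis and vertical below 0.08 rad and contact force between module_yellow and test_cradle above 4 N) or (x of module_blue in the frame of test_cradle between -0.012 and 0.012 m and y of module_blue in the frame of test_cradle between -0.039 and -0.019 m and z of module_blue in the frame of test_cradle between 0.011 and 0.0165 m and angle between module_blue's own z axis and vertical below 0.08 rad and contact force between module_blue and test_cradle above 4 N) or (x of module_white in the frame of test_cradle between -0.012 and 0.012 m and y of module_white in the frame of test_cradle between -0.039 and -0.019 m and z of module_white in the frame of test_cradle between 0.011 and 0.0165 m and angle between module_white's own z axis and vertical below 0.08 rad and contact force between module_white and test_cradle above 4 N)) and not (y of module_red in the frame of test_cradle between -0.13 and -0.059 m and x of module_red in the frame of test_cradle between -0.06 and 0.06 m and z of module_red in the frame of test_cradle below 0.02 m) and not (y of module_yellow in the frame of test_cradle between -0.13 and -0.059 m and x of module_yellow in the frame of test_cradle between -0.06 and 0.06 m and z of module_yellow in the frame of test_cradle below 0.02 m) and not (y of module_blue in the frame of test_cradle between -0.13 and -0.059 m and x of module_blue in the frame of test_cradle between -0.06 and 0.06 m and z of module_blue in the frame of test_cradle below 0.02 m) and not (y of module_white in the frame of test_cradle between -0.13 and -0.059 m and x of module_white in the frame of test_cradle between -0.06 and 0.06 m and z of module_white in the frame of test_cradle below 0.02 m)), for 0.2 s.
4. a module lies in the fourth bay counted from the green block and is pressed down (over 4 N on the cradle, its weight included) (((x of module_red in the frame of test_cradle between -0.012 and 0.012 m and y of module_red in the frame of test_cradle between -0.097 and -0.077 m and z of module_red in the frame of test_cradle between 0.011 and 0.0165 m and angle between module_red's own z axis and vertical below 0.08 rad and contact force between module_red and test_cradle above 4 N) or (x of module_yellow in the frame of test_cradle between -0.012 and 0.012 m and y of module_yellow in the frame of test_cradle between -0.097 and -0.077 m and z of module_yellow in the frame of test_cradle between 0.011 and 0.0165 m and angle between module_yellow's own z axis and vertical below 0.08 rad and contact force between module_yellow and test_cradle above 4 N) or (x of module_blue in the frame of test_cradle between -0.012 and 0.012 m and y of module_blue in the frame of test_cradle between -0.097 and -0.077 m and z of module_blue in the frame of test_cradle between 0.011 and 0.0165 m and angle between module_blue's own z axis and vertical below 0.08 rad and contact force between module_blue and test_cradle above 4 N) or (x of module_white in the frame of test_cradle between -0.012 and 0.012 m and y of module_white in the frame of test_cradle between -0.097 and -0.077 m and z of module_white in the frame of test_cradle between 0.011 and 0.0165 m and angle between module_white's own z axis and vertical below 0.08 rad and contact force between module_white and test_cradle above 4 N))), for 0.2 s.
At the end, for the whole second after the job is handed in: Each module lies released, at rest and flat (0.06 rad) on the floor of the bay that mirrors its start: from rack y = +87, +29, -29, -87 mm to cradle y = -87, -29, +29, +87 mm, within 10 mm along y, 12 mm along x and 0.25 rad of square (((y of nest_red in the frame of cooling_rack between 0.072 and 0.102 m and x of module_red in the frame of test_cradle between -0.012 and 0.012 m and y of module_red in the frame of test_cradle between -0.097 and -0.077 m and z of module_red in the frame of test_cradle between 0.011 and 0.0165 m) or (y of nest_red in the frame of cooling_rack between 0.014 and 0.044 m and x of module_red in the frame of test_cradle between -0.012 and 0.012 m and y of module_red in the frame of test_cradle between -0.039 and -0.019 m and z of module_red in the frame of test_cradle between 0.011 and 0.0165 m) or (y of nest_red in the frame of cooling_rack between -0.044 and -0.014 m and x of module_red in the frame of test_cradle between -0.012 and 0.012 m and y of module_red in the frame of test_cradle between 0.019 and 0.039 m and z of module_red in the frame of test_cradle between 0.011 and 0.0165 m) or (y of nest_red in the frame of cooling_rack between -0.102 and -0.072 m and x of module_red in the frame of test_cradle between -0.012 and 0.012 m and y of module_red in the frame of test_cradle between 0.077 and 0.097 m and z of module_red in the frame of test_cradle between 0.011 and 0.0165 m)) and angle between each of module_red, module_yellow, module_blue, module_white's own z axis and vertical below 0.06 rad and angle between the x axis of each of module_red, module_yellow, module_blue, module_white and the x axis of test_cradle, either way round below 0.25 rad and linear speed of each of module_red, module_yellow, module_blue, module_white below 0.02 m/s and ((y of nest_yellow in the frame of cooling_rack between 0.072 and 0.102 m and x of module_yellow in the frame of test_cradle between -0.012 and 0.012 m and y of module_yellow in the frame of test_cradle between -0.097 and -0.077 m and z of module_yellow in the frame of test_cradle between 0.011 and 0.0165 m) or (y of nest_yellow in the frame of cooling_rack between 0.014 and 0.044 m and x of module_yellow in the frame of test_cradle between -0.012 and 0.012 m and y of module_yellow in the frame of test_cradle between -0.039 and -0.019 m and z of module_yellow in the frame of test_cradle between 0.011 and 0.0165 m) or (y of nest_yellow in the frame of cooling_rack between -0.044 and -0.014 m and x of module_yellow in the frame of test_cradle between -0.012 and 0.012 m and y of module_yellow in the frame of test_cradle between 0.019 and 0.039 m and z of module_yellow in the frame of test_cradle between 0.011 and 0.0165 m) or (y of nest_yellow in the frame of cooling_rack between -0.102 and -0.072 m and x of module_yellow in the frame of test_cradle between -0.012 and 0.012 m and y of module_yellow in the frame of test_cradle between 0.077 and 0.097 m and z of module_yellow in the frame of test_cradle between 0.011 and 0.0165 m)) and ((y of nest_blue in the frame of cooling_rack between 0.072 and 0.102 m and x of module_blue in the frame of test_cradle between -0.012 and 0.012 m and y of module_blue in the frame of test_cradle between -0.097 and -0.077 m and z of module_blue in the frame of test_cradle between 0.011 and 0.0165 m) or (y of nest_blue in the frame of cooling_rack between 0.014 and 0.044 m and x of module_blue in the frame of test_cradle between -0.012 and 0.012 m and y of module_blue in the frame of test_cradle between -0.039 and -0.019 m and z of module_blue in the frame of test_cradle between 0.011 and 0.0165 m) or (y of nest_blue in the frame of cooling_rack between -0.044 and -0.014 m and x of module_blue in the frame of test_cradle between -0.012 and 0.012 m and y of module_blue in the frame of test_cradle between 0.019 and 0.039 m and z of module_blue in the frame of test_cradle between 0.011 and 0.0165 m) or (y of nest_blue in the frame of cooling_rack between -0.102 and -0.072 m and x of module_blue in the frame of test_cradle between -0.012 and 0.012 m and y of module_blue in the frame of test_cradle between 0.077 and 0.097 m and z of module_blue in the frame of test_cradle between 0.011 and 0.0165 m)) and ((y of nest_white in the frame of cooling_rack between 0.072 and 0.102 m and x of module_white in the frame of test_cradle between -0.012 and 0.012 m and y of module_white in the frame of test_cradle between -0.097 and -0.077 m and z of module_white in the frame of test_cradle between 0.011 and 0.0165 m) or (y of nest_white in the frame of cooling_rack between 0.014 and 0.044 m and x of module_white in the frame of test_cradle between -0.012 and 0.012 m and y of module_white in the frame of test_cradle between -0.039 and -0.019 m and z of module_white in the frame of test_cradle between 0.011 and 0.0165 m) or (y of nest_white in the frame of cooling_rack between -0.044 and -0.014 m and x of module_white in the frame of test_cradle between -0.012 and 0.012 m and y of module_white in the frame of test_cradle between 0.019 and 0.039 m and z of module_white in the frame of test_cradle between 0.011 and 0.0165 m) or (y of nest_white in the frame of cooling_rack between -0.102 and -0.072 m and x of module_white in the frame of test_cradle between -0.012 and 0.012 m and y of module_white in the frame of test_cradle between 0.077 and 0.097 m and z of module_white in the frame of test_cradle between 0.011 and 0.0165 m))); the robot touches nothing.
It fails at once if a module is tipped over (more than 45 degrees) (angle between any of module_red, module_yellow, module_blue, module_white's own z axis and vertical above 0.785 rad).
It fails at once if a module is thrown or dropped (faster than 0.7 m/s with no finger on it) ((linear speed of module_red above 0.7 m/s and contact force between the fingers and module_red below 0.01 N) or (linear speed of module_yellow above 0.7 m/s and contact force between the fingers and module_yellow below 0.01 N) or (linear speed of module_blue above 0.7 m/s and contact force between the fingers and module_blue below 0.01 N) or (linear speed of module_white above 0.7 m/s and contact force between the fingers and module_white below 0.01 N)).
It also fails if it takes over 96 s, if anything falls off the work surface, if the arm or the gripper's body presses on something with over 40 N, if the wrist force passes 120 N, or if a joint passes its speed limit or range.

## Working session

There is one attempt and no reset: what is moved stays moved. The work goes in short steps, Python scripts to look and compute and a shell command to move; the robot and the scene stay as the last step left them, time stands still between calls to the robot, and variables do not carry over. Pictures are saved under pics/ and viewed, at most 14 in all, crops included, and the job is handed in when it is done.

```bash
ls; mkdir -p pics
python3 - <<'E'
from rig import bot
import cv2
print(bot.get_state(), bot.tip_extent)
for n in ("top","scene"):
    s=bot.snapshot(n); cv2.imwrite(f"pics/{n}0.png",s["image"]); print(n,s["intrinsics"],s["D"],s["pose"])
E
```

```text
pics
{'t': 0.0, 'joint_pos': array([-1.26269974,  0.31171104,  0.01398345,  1.51306954, -0.00437485,
        1.31919253, -0.0271901 ]), 'joint_vel': array([-1.07507783e-03, -4.38873543e-04, -7.46327202e-04, -1.40073314e-03,
       -1.60482146e-03, -1.71101176e-05,  6.77448066e-04]), 'tau': array([-5.81043132e-04, -3.79908836e+01,  1.45444586e-01, -2.30592388e+01,
        1.20849075e-02,  1.33133479e-02, -3.32967574e-06]), 'tcp_pos': array([188.21135475, 515.9447117 , 202.32412854]), 'ee_rot': array([-1.46179402e-04,  1.73958109e-01,  9.84752352e-01, -1.16594507e-03]), 'force': array([0.08393899, 0.00075633, 0.31456799]), 'wrist_torque': array([ 0.00559858, -0.03774832, -0.0071269 ]), 'finger_force': 0.0, 'finger_gap': 1.0002419483272174} 8.0
top [[589.53265409   0.         317.00532391]
 [  0.         589.53265409 251.40560359]
 [  0.           0.           1.        ]] [-0.02753505  0.          0.          0.          0.        ] [[ 2.93282406e-02  9.95741656e-01 -8.73979961e-02  4.65437422e+02]
 [-9.99522264e-01  2.83615024e-02 -1.22828922e-02 -2.42514507e+01]
 [-9.75184892e-03  8.77164785e-02  9.96097747e-01  8.89708142e+02]
 [ 0.00000000e+00  0.00000000e+00  0.00000000e+00  1.00000000e+00]]
scene [[499.21461963   0.         319.71497575]
 [  0.         499.21461963 238.5235776 ]
 [  0.           0.           1.        ]] [-0.06901676  0.          0.          0.          0.        ] [[ 4.84180025e-01 -6.03891241e-01  6.33154857e-01  9.84854153e+02]
 [ 8.74729797e-01  3.17184902e-01 -3.66389846e-01 -2.95363519e+02]
 [ 2.04324572e-02  7.31238065e-01  6.81816256e-01  5.11084579e+02]
 [ 0.00000000e+00  0.00000000e+00  0.00000000e+00  1.00000000e+00]]
```

View pics/top0.png

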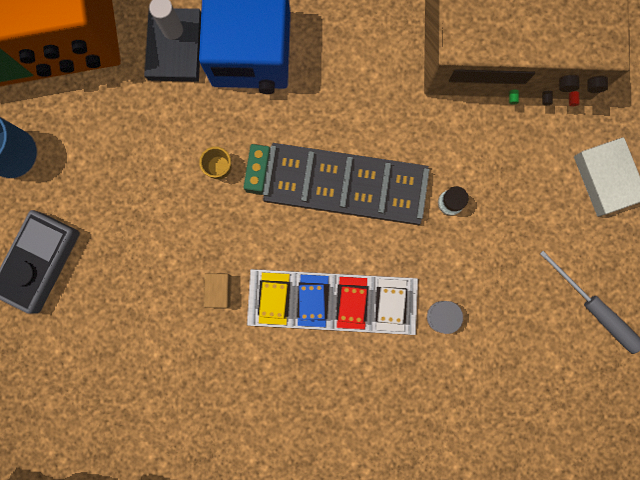

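View pics/scene0.png

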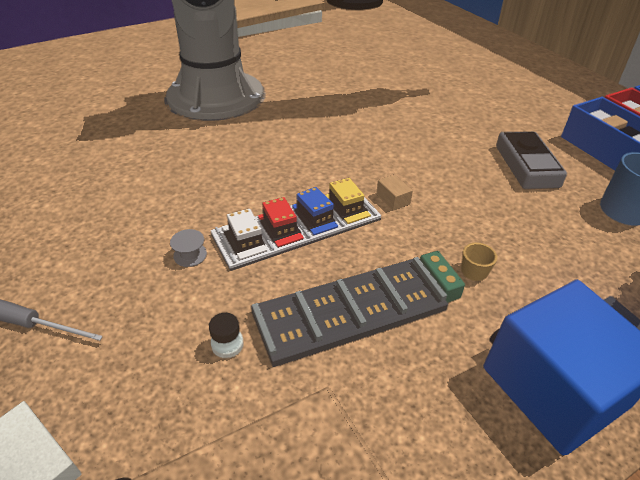

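The top view shows the rack nearer the base, with yellow (273,299), blue (312,303), red (352,303) and white (392,306) from +y to -y. The cradle lies beyond it, with its green block at (257,168) on the +y side. So white goes to bay 1, then red, blue and yellow. The scene view agrees.

```bash
cat > h.py <<'E'
import cv2, numpy as np
from rig import bot
from scipy.spatial.transform import Rotation as R
def pose_of(s,st=None):
    if "pose" in s: return s["pose"]
    T=np.eye(4); q=st["ee_rot"]; T[:3,:3]=R.from_quat([q[1],q[2],q[3],q[0]]).as_matrix(); T[:3,3]=st["tcp_pos"]
    return T@s["tool_from_camera"]
def ray(s,px,z,st=None):
    """pixels -> world points on the plane at height z"""
    u=cv2.undistortPoints(np.float64(px).reshape(-1,1,2),s["intrinsics"],np.float64(s["D"]))[:,0]
    P=pose_of(s,st); d=np.c_[u[:,0],-u[:,1],-np.ones(len(u))]@P[:3,:3].T
    return P[:3,3]+d*((z-P[2,3])/d[:,2])[:,None]
def yawrect(p):
    """centre, long-side angle (deg), sizes of min-area rectangle of xy points"""
    (c,s,a)=cv2.minAreaRect(np.float32(p[:,:2]))
    if s[0]<s[1]: s=s[::-1]; a+=90
    return np.array(c),(a+90)%180-90,s
def tooly(st):
    q=st["ee_rot"]; M=R.from_quat([q[1],q[2],q[3],q[0]]).as_matrix(); return M
E
python3 - <<'E'
from h import *
s=bot.snapshot("top"); im=s["image"]; hsv=cv2.cvtColor(im,cv2.COLOR_BGR2HSV)
H,S,V=[hsv[...,i].astype(int) for i in range(3)]
def big(m,n=1,k=3):
    m=cv2.morphologyEx(np.uint8(m)*255,cv2.MORPH_CLOSE,np.ones((k,k)))
    cs=cv2.findContours(m,cv2.RETR_EXTERNAL,cv2.CHAIN_APPROX_NONE)[0]
    return sorted(cs,key=cv2.contourArea)[::-1][:n]
roi=np.zeros(im.shape[:2],bool); roi[262:340,243:422]=1
for n,m in dict(yellow=(abs(H-25)<6)&(S>180)&(V>140),blue=(abs(H-110)<10)&(S>120),red=((H<6)|(H>174))&(S>180),white=(S<40)&(V>200)).items():
    for c in big(m&roi,2,5):
        c=c[:,0]; x,y,w,h=cv2.boundingRect(c)
        print(n,(x,y,w,h),[np.round(v,1) for v in yawrect(ray(s,c,44))])
roi[:]=0; roi[135:232,262:435]=1
gold=(abs(H-20)<8)&(S>110)&(V>120)&roi
# dark cradle
dark=(V<110)&(S<60)&roi
c=big(dark|((S<60)&roi),1,5)[0][:,0]
print("cradle",[np.round(v,1) for v in yawrect(ray(s,c,12))],[np.round(v,1) for v in yawrect(ray(s,c,24))])
ribs=(S<40)&(V>85)&roi
for c in big(ribs,6,3):
    p=ray(s,c[:,0],24); print("rib",[np.round(v,1) for v in yawrect(p)])
g=np.uint8(gold)*255
n,l,st,cc=cv2.connectedComponentsWithStats(g)
for i in range(1,n):
    if st[i,4]>4: print("gold",st[i],np.round(ray(s,cc[i],14)[0],1))
v=np.hstack([cv2.resize(im[130:350,190:480],None,fx=2.6,fy=2.6)]); cv2.imwrite("pics/crop1.png",v)
E
```

```text
yellow (259, 273, 30, 52) [array([470.8,  46.6]), np.float64(-0.8), array([72.5, 39.5])]
yellow (303, 287, 2, 2) [array([487.2,   4. ]), np.float64(-88.3), array([1.4, 1.4])]
blue (298, 275, 31, 52) [array([469.3,  -9.1]), np.float64(-1.8), array([72.7, 40.7])]
red (337, 277, 30, 52) [array([468. , -65.9]), np.float64(-2.2), array([72.4, 38.8])]
white (248, 270, 169, 64) [array([468.4, -37.3]), np.float64(88.5), array([238.4,  79.6])]
white (335, 292, 1, 3) [array([480.6, -41.3]), np.float64(1.5), array([2.9, 0. ])]
cradle [array([647.6, -53.1]), np.float64(82.9), array([244.4,  90.3])] [array([645.1, -52.7]), np.float64(82.9), array([241.1,  89.1])]
rib [array([ 642.5, -110.9]), np.float64(-7.2), array([79.5,  8.6])]
rib [array([656.8,   4. ]), np.float64(-6.4), array([79.3,  9.8])]
rib [array([647.6, -53. ]), np.float64(-7.0), array([75.5,  8.7])]
rib [array([ 633.2, -168.2]), np.float64(-7.1), array([75.5,  8.3])]
rib [array([661.6,  61.8]), np.float64(-6.9), array([74.7,  8. ])]
rib [array([701.6,  44.4]), np.float64(-88.5), array([1.5, 0. ])]
gold [ 262  135  173   39 3342] [705
[... 510 characters left out ...]
  57 3228] [590. -38.  14.]
gold [403 176   4   8  30] [ 655.  -141.9   14. ]
gold [409 177   5   8  31] [ 653.5 -151.8   14. ]
gold [278 181   5   8  34] [641.9  45.3  14. ]
gold [285 182   5   8  32] [640.6  35.3  14. ]
gold [291 183   5   8  34] [639.3  25.4  14. ]
gold [316 187   5   8  33] [634.3 -12.3  14. ]
gold [323 188   5   8  32] [633.  -22.3  14. ]
gold [329 189   5   8  32] [631.9 -32.3  14. ]
gold [354 192   5   9  31] [627.3 -69.9  14. ]
gold [361 194   5   8  31] [625.9 -80.   14. ]
gold [367 194   6   8  31] [625.5 -89.9  14. ]
gold [392 198   6   8  31] [ 620.6 -127.5   14. ]
gold [399 199   5   8  30] [ 619.4 -137.3   14. ]
gold [406 200   4   8  30] [ 618.  -147.3   14. ]
```

View pics/crop1.png

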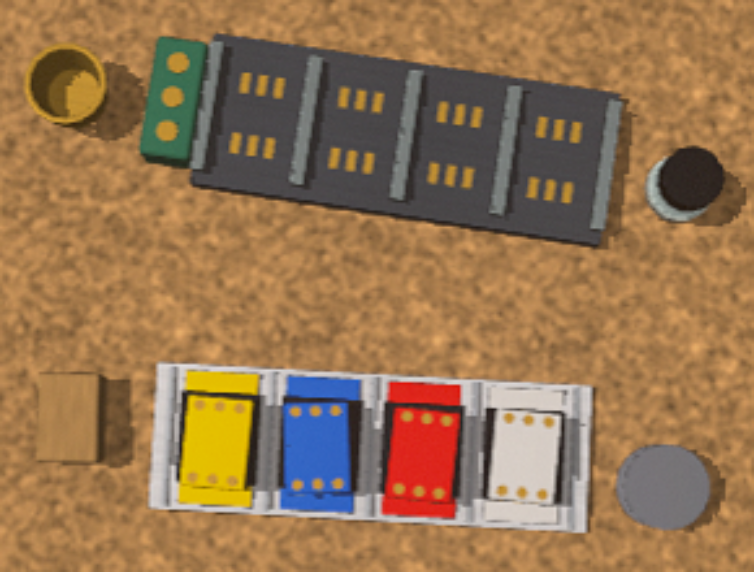

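The enlarged crop shows all five ribs and the six gold dots on each module top. I can now get the module poses from the dots and the cradle centre from the ribs and contacts, which agree at about (648,-53) with yaw -7.0°.

```bash
cat >> h.py <<'E'
import json
def plan(x,y,z,yaw):
    """turn (deg about tool z) first, then shift along the turned tool axes, to bring tool y to world yaw"""
    st=bot.get_state(); M=tooly(st); a=np.degrees(np.arctan2(M[1,1],M[0,1]))
    d=(yaw-a+90)%180-90                     # world turn, tool z is down
    M2=R.from_euler('z',d,degrees=True).as_matrix()@M
    s=M2.T@(np.array([x,y,z])-st["tcp_pos"])
    print("t %.1f tcp %s tilt %.1f turn %.1f shift %s j7 %.2f F %s gap %.3f ff %.1f"%(st["t"],np.round(st["tcp_pos"],1),np.degrees(np.arccos(-M[2,2])),-d,np.round(s,1),st["joint_pos"][6],np.round(st["force"],1),st["finger_gap"],st["finger_force"]))
bays={k:tuple(np.array([648,-53.3])+o*np.array([.1226,.9925])) for k,o in zip((1,2,3,4),(87,29,-29,-87))}
E
python3 - <<'E'
from h import *
s=bot.snapshot("top"); im=s["image"]
dots=dict(yellow=[(199,405),(220,407),(240,408),(193,478),(213,480),(233,481)],blue=[(295,411),(315,410),(336,410),(297,485),(318,484),(339,483)],
 red=[(407,415),(427,418),(446,421),(398,488),(419,491),(439,494)],white=[(508,419),(528,421),(548,422),(501,491),(521,492),(542,494)])
for n,d in dots.items():
    p=ray(s,(np.array(d)+.5)/2.6-.5+[190,130],44)[:,:2]; v=p[:3].mean(0)-p[3:].mean(0); w=p[0]-p[2]+p[3]-p[5]
    print(n,p.mean(0).round(1),"yaw %.1f %.1f len %.1f w %.1f"%(np.degrees(np.arctan2(v[1],v[0])),np.degrees(np.arctan2(-w[0],w[1])),np.hypot(*v),np.hypot(*w)/2))
print(bays); plan(466,-121,120,-6)
E
```

```text
yellow [467.9  47.2] yaw -3.2 -2.5 len 40.2 w 22.4
blue [467.3  -8. ] yaw 3.8 3.7 len 40.4 w 22.8
red [465.  -66.4] yaw -4.9 -6.8 len 40.2 w 22.2
white [ 465.5 -122.4] yaw -4.2 -2.6 len 39.4 w 22.3
{1: (np.float64(658.6662), np.float64(33.047500000000014)), 2: (np.float64(651.5554), np.float64(-24.517499999999995)), 3: (np.float64(644.4446), np.float64(-82.0825)), 4: (np.float64(637.3338), np.float64(-139.6475))}
t 0.2 tcp [188.3 516.2 202.7] tilt 0.1 turn 76.0 shift [-604.7  342.9   82.2] j7 -0.03 F [ 0.1 -0.9 -0.2] gap 0.997 ff 0.0
```

```bash
python3 -m crank '[[80,0,0,0,6.7],[80,0,0,0,6.7],[80,0,0,0,6.7],[80,0,0,0,6.7],[80,0,0,0,6.7],[80,0,0,0,6.7],[80,0,0,0,6.7],[80,0,0,0,6.7],[80,0,0,0,6.7],[80,0,0,0,6.7],[80,0,0,0,6.7]]' 40; python3 -c "
from h import *
plan(465.5,-122.4,110,-3.8)"
```

```text
t: 1.12
tcp_pos: [188.4, 516.5, 203.1]
ee_rot: [0.0, 0.732, 0.682, -0.0]
force: [-0.2, -0.2, 0.5]
finger_gap: 0.936
finger_force: 0.0
t 1.1 tcp [188.4 516.5 203.1] tilt 0.0 turn -0.3 shift [-619.1  318.9   93.4] j7 -1.26 F [-0.2 -0.2  0.5] gap 0.936 ff 0.0
```

```bash
python3 -m crank '[[80,-31,16,4,0],[80,-31,16,4,0],[80,-31,16,4,0],[80,-31,16,4,0],[80,-31,16,4,0],[80,-31,16,4,0],[80,-31,16,4,0],[80,-31,16,4,0],[80,-31,16,4,0],[80,-31,16,4,0],[80,-31,16,4,0],[80,-31,16,4,0],[80,-31,16,4,0],[80,-31,16,4,0],[80,-31,16,4,0],[80,-31,16,4,0],[80,-31,16,4,0],[80,-31,16,4,0],[80,-31,16,4,0],[80,-31,16,4,0]]'; python3 -m crank '[[80,0,0,0,0],[80,0,0,0,0],[80,0,0,0,0]]'; python3 -c "
from h import *
plan(465.5,-122.4,110,-3.8)
s=bot.snapshot('wrist');cv2.imwrite('pics/w1.png',s['image']);print(s['tool_from_camera'].round(3))"
```

```text
t: 2.78
tcp_pos: [467.8, -124.1, 123.1]
ee_rot: [-0.0, 0.73, 0.684, 0.0]
force: [0.6, 0.5, 0.7]
finger_gap: 0.938
finger_force: 0.0
t: 3.03
tcp_pos: [466.9, -122.2, 123.0]
ee_rot: [-0.001, 0.73, 0.684, -0.0]
force: [-0.3, 0.3, 1.2]
finger_gap: 0.94
finger_force: 0.0
t 3.0 tcp [ 466.9 -122.2  123. ] tilt 0.1 turn 0.1 shift [-0.3 -1.4 13. ] j7 0.41 F [-0.3  0.3  1.2] gap 0.940 ff 0.0
[[-0.00000e+00  9.64000e-01  2.65000e-01  6.55540e+01]
 [ 1.00000e+00  0.00000e+00 -1.00000e-03  4.41000e-01]
 [-1.00000e-03  2.65000e-01 -9.64000e-01 -1.70457e+02]
 [ 0.00000e+00  0.00000e+00  0.00000e+00  1.00000e+00]]
```

View pics/w1.png

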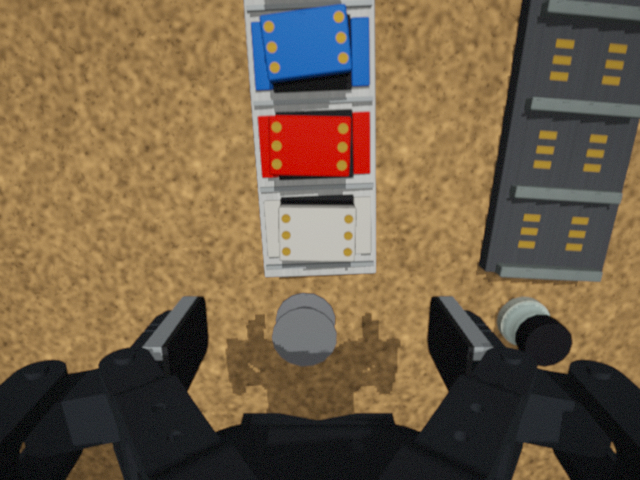

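The wrist view shows the white module at (317,235), the red one at (310,145), and the fingers clear. I'll check the white pose against the top camera using its dots.

```bash
python3 -c "
from h import *
st=bot.get_state();s=bot.snapshot('wrist')
for d in ([(286,219),(286,235),(285,252),(349,219),(348,236),(347,252)],[(277,127),(277,146),(277,164),(343,128),(343,147),(342,166)]):
  p=ray(s,d,44,st)[:,:2]; v=p[3:].mean(0)-p[:3].mean(0); print(p.mean(0),np.degrees(np.arctan2(v[1],v[0])),np.hypot(*v))
"
```

```text
[ 467.07020743 -122.97991131] -3.97187963236545 40.231816912388894
[466.42897418 -66.5616419 ] -4.819222867659066 40.02885502215024
```

```bash
python3 -m crank '[[80,-0.5,-1,16,0],[80,0,0,20,0],[80,0,0,20,0],[80,0,0,20,0],[80,0,0,14,0],[80,0,0,7,0],[80,0,0,0,0],[50,0,0,0,0],[45,0,0,0,0],[45,0,0,0,0],[45,0,0,0,0],[45,0,0,0,0],[45,0,0,0,0],[45,0,0,0,0]]' 40
```

```text
t: 4.3
tcp_pos: [466.5, -123.3, 26.6]
ee_rot: [0.0, 0.73, 0.684, 0.0]
force: [-0.8, 0.1, -0.4]
finger_gap: 0.525
finger_force: 0.0
```

```bash
python3 -m crank '[[45,0,0,0,0],[45,0,0,0,0]]'; python3 -c "
from h import *
s=bot.snapshot('wrist');t=bot.snapshot('scene');cv2.imwrite('pics/w2.png',np.hstack([cv2.resize(s['image'],(480,360)),cv2.resize(t['image'][150:310,150:350],None,fx=1.5,fy=2.25)]))"
```

```text
t: 4.47
tcp_pos: [466.3, -123.3, 26.4]
ee_rot: [-0.0, 0.73, 0.684, -0.0]
force: [-0.4, -0.7, -0.4]
finger_gap: 0.527
finger_force: 0.0
```

View pics/w2.png

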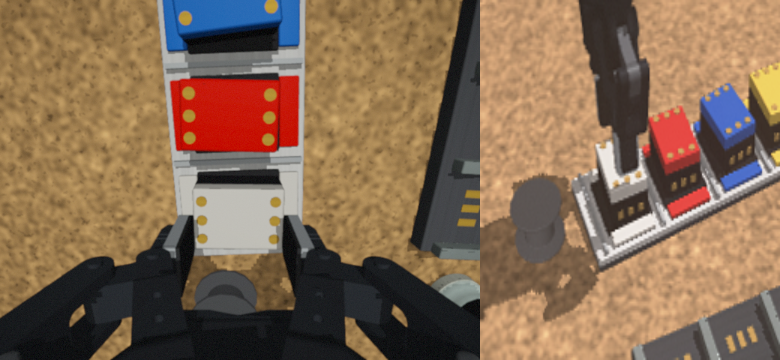

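The white module sits between the pads with a small gap on each side, so the opening scale runs wide. I'll close further.

```bash
python3 -m crank '[[30,0,0,0,0],[30,0,0,0,0],[30,0,0,0,0],[30,0,0,0,0],[30,0,0,0,0],[30,0,0,0,0]]' 40
```

```text
t: 5.07
tcp_pos: [466.3, -123.2, 26.4]
ee_rot: [-0.0, 0.73, 0.684, 0.0]
force: [0.7, 0.0, 0.6]
finger_gap: 0.351
finger_force: 0.0
```

```bash
python3 -c "
from h import *
s=bot.snapshot('wrist');t=bot.snapshot('scene');cv2.imwrite('pics/w3.png',np.hstack([cv2.resize(s['image'][180:480],(480,300)),cv2.resize(t['image'][170:270,190:290],(300,300),interpolation=cv2.INTER_CUBIC)]))"
```

```text
(no output)
```

View pics/w3.png

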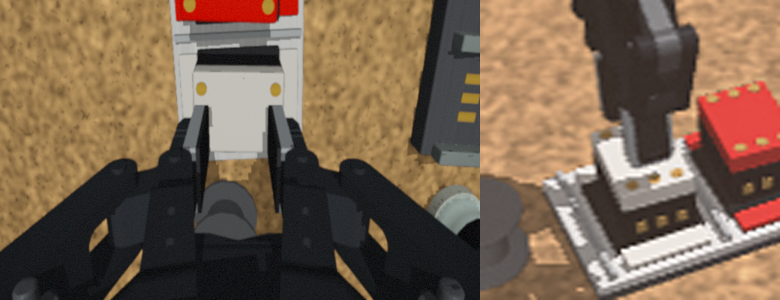

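The fingers seem to be above the module top, not beside it. I'll measure the real tip height by triangulating.

```bash
python3 -c "
from h import *
st=bot.get_state();s=bot.snapshot('wrist');t=bot.snapshot('scene');print(s['intrinsics'].round(1).tolist(),s['D'],s['tool_from_camera'].round(4).tolist(), pose_of(s,st)[:3,3])
for z in (20,30,40,50,60,70): print(z,'scene',ray(t,[(248,224),(239,223)],z)[:,:2].round(1).tolist(),'wrist',ray(s,[(264,287),(277,287),(367,287),(380,287)],z,st)[:,:2].round(1).tolist())
print(st)
cv2.imwrite('pics/w4.png',np.hstack([s['image'][220:460,200:440],cv2.resize(t['image'][190:250,215:275],(480,480),interpolation=cv2.INTER_CUBIC)[:240*2][::1][:240]]) if 0 else s['image'][230:480,140:500])"
```

```text
[[400.6, 0.0, 317.4], [0.0, 400.6, 237.4], [0.0, 0.0, 1.0]] [-0.03310368  0.          0.          0.          0.        ] [[-0.0003, 0.9643, 0.2647, 65.5538], [1.0, 0.0005, -0.0007, 0.4405], [-0.0008, 0.2647, -0.9643, -170.4557], [0.0, 0.0, 0.0, 1.0]] [471.05357952 -57.86397476 196.84828863]
20 scene [[451.6, -110.5], [443.3, -121.4]] wrist [[441.1, -129.0], [447.3, -129.4], [489.9, -132.2], [496.1, -132.6]]
30 scene [[462.5, -114.2], [454.3, -125.0]] wrist [[442.8, -125.0], [448.6, -125.4], [488.8, -128.0], [494.6, -128.4]]
40 scene [[473.3, -118.0], [465.4, -128.5]] wrist [[444.5, -121.0], [450.0, -121.3], [487.8, -123.8], [493.2, -124.2]]
50 scene [[484.2, -121.8], [476.4, -132.1]] wrist [[446.2, -116.9], [451.3, -117.3], [486.7, -119.6], [491.8, -120.0]]
60 scene [[495.0, -125.5], [487.4, -135.6]] wrist [[447.9, -112.9], [452.7, -113.2], [485.6, -115.4], [490.4, -115.7]]
70 scene [[505.9, -129.3], [498.4, -139.1]] wrist [[449.6, -108.9], [454.0, -109.2], [484.6, -111.2], [489.0, -111.5]]
{'t': 5.1667, 'joint_pos': array([-0.37590256,  0.44195077,  0.76616987,  1.94758785, -0.38725863,
        0.90311443,  0.52212885]), 'joint_vel': array([-0.00071309, -0.00139898,  0.00143456, -0.00196188, -0.00108199,
       -0.00120327,  0.00020546]), 'tau': array([ 5.10534846e-04, -3.14092755e+01,  6.61590725e+00, -1.73248100e+01,
        1.01468019e-02,  2.15086380e-03,  7.66424961e-06]), 'tcp_pos': array([ 466.34368009, -123.25152372,   26.39324897]), 'ee_rot': array([ 6.01389833e-06,  7.29780816e-01,  6.83681184e-01, -1.06210645e-06]), 'force': array([-0.72420658, -0.1112664 , -0.0557694 ]), 'wrist_torque': array([ 0.01013828,  0.0194606 , -0.03097326]), 'finger_force': 0.0, 'finger_gap': 0.35369601411283413}
```

View pics/w4.png

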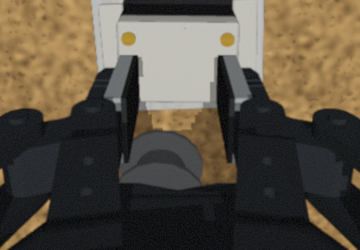

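The tips stand clearly above the white top, so they are not where the TCP reading suggests. I'll feel for the top gently with the fingers as they are, which gives the real tip height.

```bash
python3 -m crank '[[30,0,0,2,0],[30,0,0,0,0]]'; python3 -m crank '[[30,0,0,2,0],[30,0,0,0,0]]' | grep -E "tcp|^force"; python3 -m crank '[[30,0,0,2,0],[30,0,0,0,0]]'| grep -E "tcp|^force"
```

```text
t: 5.43
tcp_pos: [466.1, -123.1, 24.1]
ee_rot: [-0.0, 0.73, 0.684, -0.0]
force: [-1.2, -0.7, 0.1]
finger_gap: 0.352
finger_force: 0.0
tcp_pos: [466.0, -123.2, 22.0]
force: [1.0, 0.8, -1.6]
tcp_pos: [466.1, -123.2, 20.0]
force: [0.2, -0.6, -0.1]
```

```bash
for i in 1 ; do python3 -m crank '[[30,0,0,2,0],[30,0,0,0,0]]'| grep -E "tcp|^force"; python3 -m crank '[[30,0,0,2,0],[30,0,0,0,0]]'| grep -E "tcp|^force"; python3 -m crank '[[30,0,0,2,0],[30,0,0,0,0]]'| grep -E "tcp|^force"; done; python3 -c "
from h import *
s=bot.snapshot('wrist');t=bot.snapshot('scene');cv2.imwrite('pics/w5.png',np.hstack([s['image'][180:480,100:540],cv2.resize(t['image'][170:270,190:290],(300,300),interpolation=cv2.INTER_CUBIC)]))"
```

```text
tcp_pos: [466.1, -123.2, 18.1]
force: [0.1, -0.1, 0.7]
tcp_pos: [466.1, -123.2, 16.1]
force: [-0.3, 0.4, 0.3]
tcp_pos: [466.4, -123.2, 15.7]
force: [-4.5, 1.5, 11.6]
```

View pics/w5.png

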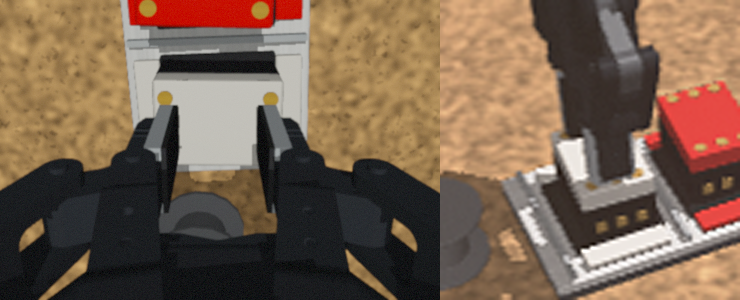

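Contact came at 11.6 N with TCP z 15.9. So at this opening the tips really stand about 28 mm behind the reported TCP. I'll open, go down by the felt tip height, and grip.

```bash
python3 -m crank '[[30,0,0,-6,0],[80,0,0,0,0],[80,2,0,0,0],[80,0,0,0,0],[80,0,0,0,0],[80,0,0,0,0],[80,0,0,0,0],[80,0,0,0,0],[80,0,0,6,0],[80,0,0,6,0],[80,0,0,4,0],[80,0,0,0,0]]'; python3 -m crank '[[80,0,0,5,0],[80,0,0,5,0],[80,0,0,4,0],[80,0,0,0,0]]'| grep -E "tcp|^force"; python3 -m crank '[[40,0,0,0,0],[40,0,0,0,0],[40,0,0,0,0],[40,0,0,0,0],[40,0,0,0,0],[40,0,0,0,0],[40,0,0,0,0],[40,0,0,0,0]]' 40
```

```text
t: 7.37
tcp_pos: [465.3, -120.9, 3.1]
ee_rot: [-0.001, 0.73, 0.684, -0.001]
force: [0.5, 0.3, 0.1]
finger_gap: 0.937
finger_force: 0.0
tcp_pos: [465.6, -121.0, -10.6]
force: [-0.6, -0.2, 0.3]
t: 8.37
tcp_pos: [466.9, -121.4, -9.2]
ee_rot: [0.0, 0.73, 0.684, 0.0]
force: [0.4, -0.3, 3.1]
finger_gap: 0.576
finger_force: 43.2
```

Gripped at an opening of 49 mm with 43 N. Lifting.

```bash
python3 -m crank '[[40,0,0,-5,0],[40,0,0,-15,0],[40,0,0,-20,0],[40,0,0,-20,0],[40,0,0,-10,0],[40,0,0,0,0]]'; python3 -c "
from h import *
plan(658.9,34.4,50,-7)"
```

```text
t: 8.87
tcp_pos: [468.2, -121.6, 62.3]
ee_rot: [0.002, 0.73, 0.684, 0.001]
force: [0.3, 0.2, -0.5]
finger_gap: 0.578
finger_force: 42.8
t 8.9 tcp [ 468.2 -121.6   62.3] tilt 0.3 turn 3.3 shift [178.1 170.2  13. ] j7 0.48 F [ 0.3  0.2 -0.5] gap 0.578 ff 42.8
```

```bash
python3 -m crank '[[40,0,0,0,3.3],[40,9,8,0,0],[40,18,17,0,0],[40,18,17,0,0],[40,18,17,0,0],[40,18,17,0,0],[40,18,17,0,0],[40,18,17,0,0],[40,18,17,0,0],[40,18,17,0,0],[40,18,17,0,0],[40,7,9,0,0],[40,0,0,0,0],[40,0,0,0,0]]'; python3 -c "
from h import *
plan(658.9,34.4,-9,-7)
st=bot.get_state();s=bot.snapshot('wrist');cv2.imwrite('pics/w6.png',s['image'])"
```

```text
t: 10.03
tcp_pos: [656.3, 35.9, 58.2]
ee_rot: [-0.001, 0.748, 0.663, -0.001]
force: [-0.7, -0.3, -1.7]
finger_gap: 0.574
finger_force: 42.7
t 10.0 tcp [656.3  35.9  58.2] tilt 0.2 turn 0.1 shift [-1.2  3.  67.2] j7 0.14 F [-0.7 -0.3 -1.7] gap 0.574 ff 42.7
```

View pics/w6.png

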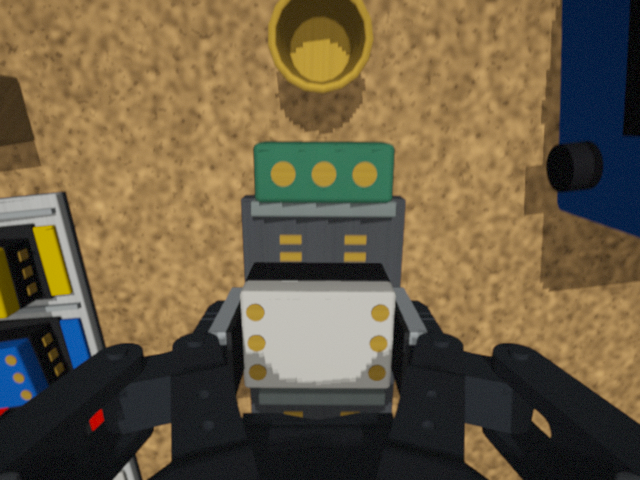

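The view shows the white module held flat over bay 1, with a remaining offset of about 3 mm in tool y that matches the plan. Lowering.

```bash
python3 -m crank '[[40,-1.2,3,10,0],[40,0,0,15,0],[40,0,0,15,0],[40,0,0,12,0],[40,0,0,6,0],[40,0,0,0,0],[40,0,0,0,0]]'| grep -E "tcp|^force"; python3 -m crank '[[40,0,0,3,0],[40,0,0,0,0]]'| grep -E "tcp|^force";python3 -m crank '[[40,0,0,3,0],[40,0,0,0,0]]'| grep -E "tcp|^force"
```

```text
tcp_pos: [659.6, 32.6, 2.2]
force: [0.0, -0.0, -1.7]
tcp_pos: [660.4, 32.9, -0.0]
force: [-0.6, 0.9, -1.8]
tcp_pos: [659.8, 33.1, -3.6]
force: [-0.1, -0.8, -1.3]
```

```bash
python3 -m crank '[[40,0,0,2,0],[40,0,0,0,0]]'| grep -E "tcp|^force"; python3 -m crank '[[40,0,0,2,0],[40,0,0,0,0]]'| grep -E "tcp|^force";python3 -m crank '[[40,0,0,1,0],[40,0,0,0,0]]'| grep -E "tcp|^force"
```

```text
tcp_pos: [659.6, 33.1, -5.9]
force: [0.6, -0.2, -1.9]
tcp_pos: [659.6, 33.1, -8.0]
force: [-0.0, 0.3, -1.5]
tcp_pos: [659.7, 33.0, -8.8]
force: [-0.3, -0.7, -1.9]
```

```bash
python3 -m crank '[[40,0,0,1,0],[40,0,0,0,0]]'| grep -E "tcp|^force"; python3 -m crank '[[40,0,0,1,0],[40,0,0,0,0]]'| grep -E "tcp|^force";python3 -m crank '[[40,0,0,1,0],[40,0,0,0,0]]'| grep -E "tcp|^force"
```

```text
tcp_pos: [660.0, 33.0, -9.1]
force: [-0.5, 0.5, 1.6]
tcp_pos: [660.0, 33.0, -9.1]
force: [-3.2, -0.3, 5.8]
tcp_pos: [660.0, 33.0, -9.2]
force: [-4.6, 1.0, 9.9]
```

White lies on the floor at TCP z -9.1, already pressed with about 12 N. I'll release it, then press on top with the fingers at 30 mm, where contact is known to come at TCP z about 16.

```bash
python3 -m crank '[[40,0,0,-3,0],[75,0,0,0,0],[75,0,0,0,0],[75,0,0,0,0],[75,0,0,0,0],[75,0,0,-10,0],[75,0,0,-15,0],[75,0,0,-15,0],[30,0,0,0,0],[30,0,0,0,0],[30,0,0,0,0],[30,0,0,0,0],[30,0,0,0,0],[30,0,0,0,0],[30,0,0,0,0],[30,0,0,10,0],[30,0,0,2,0],[30,0,0,0,0],[30,0,0,0,0]]'; python3 -m crank '[[30,0,0,2,0],[30,0,0,0,0]]'| grep -E "tcp|^force"
```

```text
t: 13.58
tcp_pos: [659.3, 33.1, 18.7]
ee_rot: [-0.0, 0.749, 0.662, -0.001]
force: [0.1, 0.3, -0.6]
finger_gap: 0.348
finger_force: 0.0
tcp_pos: [659.8, 33.0, 17.2]
force: [0.0, 0.8, -0.3]
```

```bash
python3 -m crank '[[30,0,0,2,0],[30,0,0,1.5,0],[30,0,0,0,0]]'| grep -E "tcp|^force"; python3 -m crank '[[30,0,0,0.5,0],[30,0,0,0,0],[30,0,0,0,0],[30,0,0,0,0],[30,0,0,0,0],[30,0,0,0,0],[30,0,0,0,0]]'| grep -E "tcp|^force"
```

```text
tcp_pos: [660.3, 33.0, 15.8]
force: [-2.7, -0.1, 8.1]
tcp_pos: [660.3, 33.0, 15.8]
force: [-2.6, 0.3, 9.3]
```

White is seated: its top is at the same felt height as on the nest, and I held 9 N for more than 0.5 s. Next is red.

```bash
python3 -m crank '[[30,0,0,-8,0],[50,0,0,-20,0],[80,0,0,-25,0],[80,0,0,-15,0],[80,0,0,0,0]]' | grep -E "tcp|^t:"; python3 -c "
from h import *
plan(466,-66,20,-5)
s=bot.snapshot('top');cv2.imwrite('pics/t7.png',s['image'][120:350,180:480])"
```

```text
t: 15.0
tcp_pos: [663.1, 32.3, 86.1]
t 15.0 tcp [663.1  32.3  86.1] tilt 0.5 turn -2.0 shift [-115.2 -188.4   64.4] j7 0.13 F [ 0.1 -0.4  0.8] gap 0.897 ff 0.0
```

```bash
python3 -m crank '[[80,0,0,0,-2],[80,-7,-10,0,0],[80,-12,-20,0,0],[80,-12,-20,0,0],[80,-12,-20,4,0],[80,-12,-20,5,0],[80,-12,-20,5,0],[80,-12,-20,5,0],[80,-12,-20,5,0],[80,-12,-20,8,0],[80,-12,-18,12,0],[80,0,0,10,0],[80,0,0,10,0],[80,0,0,0,0],[80,0,0,0,0],[80,0,0,0,0]]'; python3 -c "
from h import *
plan(466,-65.5,-9,-5)"
```

```text
t: 16.38
tcp_pos: [463.6, -64.7, 17.5]
ee_rot: [0.0, 0.737, 0.676, 0.0]
force: [-0.4, 0.3, -0.2]
finger_gap: 0.935
finger_force: 0.0
t 16.4 tcp [463.6 -64.7  17.5] tilt 0.1 turn 0.0 shift [-0.6  2.4 26.5] j7 0.39 F [-0.4  0.3 -0.2] gap 0.935 ff 0.0
```

View pics/t7.png

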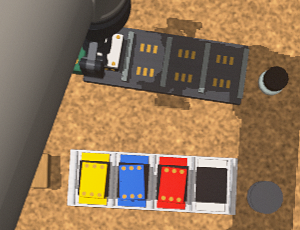

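The top view shows the white module in bay 1 at about (114,50) of the crop, with the other bays empty and the other three modules undisturbed. Gripping red.

```bash
python3 -m crank '[[80,-0.6,2.4,8,0],[80,0,0,8,0],[80,0,0,6,0],[80,0,0,4,0],[80,0,0,0,0],[40,0,0,0,0],[40,0,0,0,0],[40,0,0,0,0],[40,0,0,0,0],[40,0,0,0,0],[40,0,0,0,0],[40,0,0,0,0],[40,0,0,0,0]]' 40; python3 -m crank '[[40,0,0,-5,0],[40,0,0,-15,0],[40,0,0,-20,0],[40,0,0,-20,0],[40,0,0,-10,0],[40,0,0,0,0]]'; python3 -c "
from h import *
b=bays[2]; plan(b[0]+.5,b[1]+.5,-4,-7)"
```

```text
t: 17.47
tcp_pos: [465.4, -66.0, -8.1]
ee_rot: [0.0, 0.738, 0.675, 0.0]
force: [-0.8, -0.0, 4.5]
finger_gap: 0.575
finger_force: 43.1
t: 17.97
tcp_pos: [466.5, -66.0, 63.2]
ee_rot: [0.001, 0.737, 0.675, 0.002]
force: [0.5, -0.6, -1.3]
finger_gap: 0.573
finger_force: 42.7
t 18.0 tcp [466.5 -66.   63.2] tilt 0.2 turn 2.0 shift [ 64.2 178.8  68. ] j7 0.33 F [ 0.5 -0.6 -1.3] gap 0.573 ff 42.7
```

```bash
python3 -m crank '[[40,0,0,0,2],[40,4,10,0,0],[40,7,20,0,0],[40,7,20,0,0],[40,7,20,0,0],[40,7,20,0,0],[40,7,20,0,0],[40,7,20,0,0],[40,7,20,0,0],[40,7,20,0,0],[40,7,18,0,0],[40,4,11,0,0],[40,0,0,0,0],[40,0,0,0,0],[40,0,0,0,0]]'; python3 -c "
from h import *
b=bays[2]; plan(b[0]+.5,b[1]+.5,-4,-7)"
```

```text
t: 19.22
tcp_pos: [669.3, -20.3, 60.0]
ee_rot: [-0.001, 0.749, 0.662, -0.001]
force: [0.2, -0.1, -1.2]
finger_gap: 0.578
finger_force: 42.6
t 19.2 tcp [669.3 -20.3  60. ] tilt 0.2 turn -0.1 shift [ -5.8 -16.4  64.1] j7 0.22 F [ 0.2 -0.1 -1.2] gap 0.578 ff 42.6
```

```bash
python3 -m crank '[[40,-3,-8,0,0],[40,-2.8,-8.4,0,0],[40,0,0,10,0],[40,0,0,14,0],[40,0,0,10,0],[40,0,0,0,0],[40,0,0,0,0]]'| grep -E "tcp|^force";  python3 -c "
from h import *
b=bays[2]; plan(b[0]+.5,b[1]+.5,-5,-7)"
```

```text
tcp_pos: [653.0, -23.3, 26.1]
force: [-0.2, -0.2, -0.9]
t 19.8 tcp [653.  -23.3  26.1] tilt 0.1 turn -0.0 shift [-0.8 -0.7 31.1] j7 0.25 F [-0.2 -0.2 -0.9] gap 0.580 ff 42.6
```

```bash
python3 -m crank '[[40,-0.8,-0.7,8,0],[40,0,0,10,0],[40,0,0,8,0],[40,0,0,5,0],[40,0,0,1,0],[40,0,0,0,0]]'| grep -E "tcp|^force"; python3 -m crank '[[40,0,0,1,0],[40,0,0,1,0],[40,0,0,0,0]]'| grep -E "tcp|^force";python3 -m crank '[[40,0,0,1,0],[40,0,0,0,0]]'| grep -E "tcp|^force"
```

```text
tcp_pos: [652.7, -24.1, -5.4]
force: [0.4, 0.3, -0.7]
tcp_pos: [653.5, -24.3, -6.3]
force: [1.1, -0.6, -0.7]
tcp_pos: [653.3, -24.2, -7.5]
force: [0.4, 0.4, -0.4]
```

```bash
python3 -m crank '[[40,0,0,1,0],[40,0,0,0,0]]'| grep -E "tcp|^force"; python3 -m crank '[[40,0,0,1,0],[40,0,0,0,0]]'| grep -E "tcp|^force"
```

```text
tcp_pos: [653.5, -24.3, -8.0]
force: [-1.1, 0.3, 1.2]
tcp_pos: [653.5, -24.2, -8.1]
force: [-2.4, 0.0, 6.6]
```

Red is down at the expected height with 6.6 N. Releasing, then pressing on top.

```bash
python3 -m crank '[[40,0,0,-2,0],[75,0,0,0,0],[75,0,0,0,0],[75,0,0,0,0],[75,0,0,0,0],[75,0,0,-10,0],[75,0,0,-15,0],[75,0,0,-15,0],[30,0,0,0,0],[30,0,0,0,0],[30,0,0,0,0],[30,0,0,0,0],[30,0,0,0,0],[30,0,0,0,0],[30,0,0,0,0],[30,0,0,10,0],[30,0,0,4,0],[30,0,0,2,0],[30,0,0,0,0]]'; python3 -m crank '[[30,0,0,2,0],[30,0,0,0,0]]'| grep -E "tcp|^force"
```

```text
t: 22.63
tcp_pos: [652.8, -24.2, 16.0]
ee_rot: [-0.0, 0.749, 0.662, -0.0]
force: [0.4, 0.3, -1.1]
finger_gap: 0.35
finger_force: 0.0
tcp_pos: [652.9, -24.2, 15.8]
force: [-4.1, 0.9, 9.8]
```

Red is also at 15.8 with 9.8 N. I'll hold that, then lift and go for blue.

```bash
python3 -m crank '[[30,0,0,0,0],[30,0,0,0,0],[30,0,0,0,0],[30,0,0,0,0],[30,0,0,0,0],[30,0,0,0,0]]'| grep -E "tcp|^force"; python3 -m crank '[[30,0,0,-8,0],[50,0,0,-20,0],[80,0,0,-25,0],[80,0,0,-15,0],[80,0,0,0,0],[80,0,0,0,0]]' | grep -E "tcp|^t:"; python3 -c "
from h import *
plan(467.3,-7,-8.5,3.8)
st=bot.get_state();s=bot.snapshot('wrist');cv2.imwrite('pics/w8.png',s['image'])"
```

```text
tcp_pos: [652.9, -24.2, 15.9]
force: [-3.7, 0.8, 9.8]
t: 23.8
tcp_pos: [653.9, -24.4, 83.1]
t 23.8 tcp [653.9 -24.4  83.1] tilt 0.1 turn -10.8 shift [  29.7 -185.2   91.2] j7 0.22 F [-0.7  0.2 -0.8] gap 0.932 ff 0.0
```

View pics/w8.png

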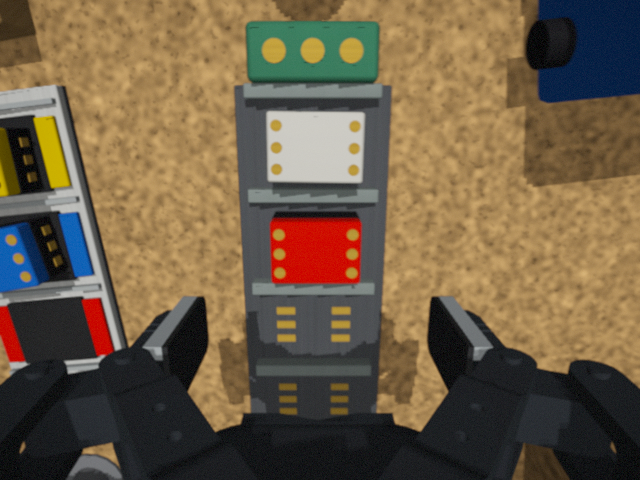

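The view shows white at (316,148) and red at (317,248), both centred and square in bays 1 and 2. On to blue.

```bash
python3 -m crank '[[80,0,0,0,-5.4],[80,0,0,0,-5.4],[80,2,-10,0,0],[80,3,-20,0,0],[80,3,-20,5,0],[80,3,-20,5,0],[80,3,-20,5,0],[80,3,-20,5,0],[80,3,-20,5,0],[80,3,-20,8,0],[80,3,-20,12,0],[80,3,-15,10,0],[80,0,0,8,0],[80,0,0,0,0],[80,0,0,0,0],[80,0,0,0,0]]'; python3 -c "
from h import *
plan(467.3,-7,-8.5,3.8)"
```

```text
t: 25.18
tcp_pos: [468.3, -7.8, 19.6]
ee_rot: [0.001, 0.683, 0.73, 0.0]
force: [1.0, 0.6, 0.4]
finger_gap: 0.94
finger_force: 0.0
t 25.2 tcp [468.3  -7.8  19.6] tilt 0.1 turn -0.0 shift [ 0.9 -1.  28.1] j7 0.39 F [1.  0.6 0.4] gap 0.940 ff 0.0
```

```bash
python3 -m crank '[[80,0.9,-1,8,0],[80,0,0,8,0],[80,0,0,7,0],[80,0,0,4,0],[80,0,0,0,0],[40,0,0,0,0],[40,0,0,0,0],[40,0,0,0,0],[40,0,0,0,0],[40,0,0,0,0],[40,0,0,0,0],[40,0,0,0,0],[40,0,0,0,0]]' 40; python3 -m crank '[[40,0,0,-5,0],[40,0,0,-15,0],[40,0,0,-20,0],[40,0,0,-20,0],[40,0,0,-10,0],[40,0,0,0,0]]'; python3 -c "
from h import *
b=bays[3]; plan(b[0]+.5,b[1]+1,-4,-7)"
```

```text
t: 26.27
tcp_pos: [466.5, -6.7, -7.1]
ee_rot: [0.001, 0.684, 0.73, 0.001]
force: [1.8, -0.1, 4.1]
finger_gap: 0.579
finger_force: 43.1
t: 26.77
tcp_pos: [467.0, -6.5, 64.0]
ee_rot: [0.001, 0.683, 0.73, 0.001]
force: [1.2, -0.3, -2.6]
finger_gap: 0.581
finger_force: 42.5
t 26.8 tcp [467.   -6.5  64. ] tilt 0.2 turn 10.8 shift [-52.4 185.5  68.6] j7 0.33 F [ 1.2 -0.3 -2.6] gap 0.581 ff 42.5
```

```bash
python3 -m crank '[[40,0,0,0,5.4],[40,0,0,0,5.4],[40,-3,10,0,0],[40,-5.6,20,0,0],[40,-5.6,20,0,0],[40,-5.6,20,0,0],[40,-5.6,20,0,0],[40,-5.6,20,0,0],[40,-5.6,20,0,0],[40,-5.6,20,0,0],[40,-5.6,20,0,0],[40,-4.6,15,0,0],[40,0,0,10,0],[40,0,0,10,0],[40,0,0,10,0],[40,0,0,0,0],[40,0,0,0,0]]'; python3 -c "
from h import *
b=bays[3]; plan(b[0]+.5,b[1]+1,-4,-7)"
```

```text
t: 28.18
tcp_pos: [640.8, -80.0, 30.5]
ee_rot: [-0.002, 0.749, 0.663, -0.001]
force: [0.5, -0.5, -2.7]
finger_gap: 0.578
finger_force: 42.4
t 28.2 tcp [640.8 -80.   30.5] tilt 0.3 turn 0.0 shift [-0.6  4.4 34.5] j7 0.34 F [ 0.5 -0.5 -2.7] gap 0.578 ff 42.4
```

```bash
python3 -m crank '[[40,-0.6,4,8,0],[40,0,0,10,0],[40,0,0,8,0],[40,0,0,7,0],[40,0,0,1,0],[40,0,0,0,0]]'| grep -E "tcp|^force"; python3 -m crank '[[40,0,0,1,0],[40,0,0,1,0],[40,0,0,0,0]]'| grep -E "tcp|^force";python3 -m crank '[[40,0,0,1,0],[40,0,0,0,0]]'| grep -E "tcp|^force"
```

```text
tcp_pos: [645.9, -82.1, -2.7]
force: [-0.6, -0.0, -1.2]
tcp_pos: [647.0, -82.4, -3.3]
force: [-0.5, 0.5, -1.3]
tcp_pos: [646.8, -82.4, -4.5]
force: [0.7, -0.1, -1.9]
```

```bash
python3 -m crank '[[40,0,-1.5,1,0],[40,0,0,1,0],[40,0,0,0,0]]'| grep -E "tcp|^force"; python3 -m crank '[[40,0,0,1,0],[40,0,0,0,0]]'| grep -E "tcp|^force";python3 -m crank '[[40,0,0,1,0],[40,0,0,0,0]]'| grep -E "tcp|^force"
```

```text
tcp_pos: [644.9, -82.1, -6.9]
force: [0.5, 0.0, -1.7]
tcp_pos: [645.2, -82.1, -6.9]
force: [-2.6, 0.9, 3.6]
tcp_pos: [645.2, -82.1, -6.9]
force: [-4.1, 2.0, 7.0]
```

```bash
python3 -m crank '[[40,0,0,-2,0],[75,0,0,0,0],[75,0,0,0,0],[75,0,0,0,0],[75,0,0,0,0],[75,0,0,-10,0],[75,0,0,-15,0],[75,0,0,-15,0],[30,0,0,0,0],[30,0,0,0,0],[30,0,0,0,0],[30,0,0,0,0],[30,0,0,0,0],[30,0,0,0,0],[30,0,0,0,0],[30,0,0,10,0],[30,0,0,4,0],[30,0,0,3,0],[30,0,0,0,0]]'; python3 -m crank '[[30,0,0,2,0],[30,0,0,0,0]]'| grep -E "tcp|^force"
```

```text
t: 31.27
tcp_pos: [644.8, -82.1, 16.0]
ee_rot: [-0.0, 0.749, 0.662, -0.0]
force: [0.6, -0.0, -0.2]
finger_gap: 0.346
finger_force: 0.0
tcp_pos: [645.1, -82.1, 15.9]
force: [-3.9, 1.4, 9.2]
```

```bash
python3 -m crank '[[30,0,0,0,0],[30,0,0,0,0],[30,0,0,0,0],[30,0,0,0,0],[30,0,0,0,0],[30,0,0,0,0]]'| grep -E "tcp|^force"; python3 -m crank '[[30,0,0,-8,0],[50,0,0,-20,0],[80,0,0,-25,0],[80,0,0,-15,0],[80,0,0,0,0],[80,0,0,0,0]]' | grep -E "tcp|^t:"; python3 -c "
from h import *
plan(468,47.5,-8.5,-3)"
```

```text
tcp_pos: [645.1, -82.1, 15.9]
force: [-3.7, 1.1, 8.2]
t: 32.43
tcp_pos: [645.9, -82.4, 83.2]
t 32.4 tcp [645.9 -82.4  83.2] tilt 0.1 turn -4.0 shift [ 120.4 -184.7   91.3] j7 0.31 F [ 0.2 -0.1 -1.1] gap 0.939 ff 0.0
```

```bash
python3 -m crank '[[80,0,0,0,-4],[80,6.5,-10,0,0],[80,13,-20,0,0],[80,13,-20,5,0],[80,13,-20,5,0],[80,13,-20,5,0],[80,13,-20,5,0],[80,13,-20,5,0],[80,13,-20,8,0],[80,13,-20,12,0],[80,10,-14.7,10,0],[80,0,0,8,0],[80,0,0,0,0],[80,0,0,0,0],[80,0,0,0,0]]'; python3 -c "
from h import *
plan(468,47.5,-8.5,-3)
s=bot.snapshot('wrist');cv2.imwrite('pics/w9.png',s['image'])"
```

```text
t: 33.68
tcp_pos: [468.4, 46.8, 19.6]
ee_rot: [0.001, 0.726, 0.688, 0.0]
force: [0.4, 0.5, 0.1]
finger_gap: 0.938
finger_force: 0.0
t 33.7 tcp [468.4  46.8  19.6] tilt 0.1 turn -0.1 shift [ 0.7 -0.5 28.1] j7 0.17 F [0.4 0.5 0.1] gap 0.938 ff 0.0
```

View pics/w9.png

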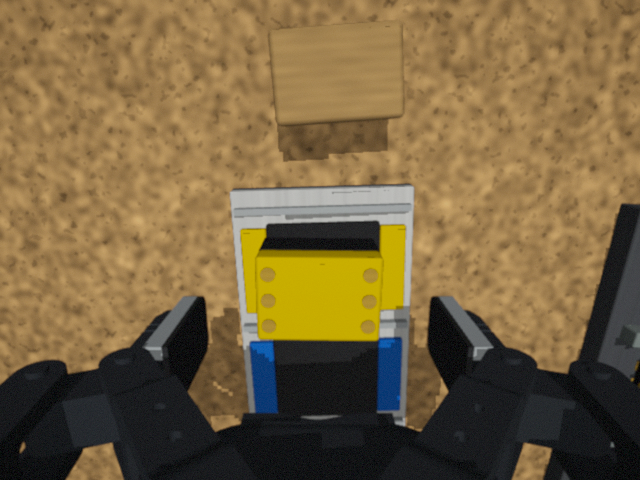

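The view shows the yellow module at (319,295), centred and square between the fingers.

```bash
python3 -m crank '[[80,0.7,-0.5,8,0],[80,0,0,8,0],[80,0,0,7,0],[80,0,0,4,0],[80,0,0,0,0],[40,0,0,0,0],[40,0,0,0,0],[40,0,0,0,0],[40,0,0,0,0],[40,0,0,0,0],[40,0,0,0,0],[40,0,0,0,0],[40,0,0,0,0]]' 40; python3 -m crank '[[40,0,0,-5,0],[40,0,0,-15,0],[40,0,0,-20,0],[40,0,0,-20,0],[40,0,0,-10,0],[40,0,0,0,0]]'; python3 -c "
from h import *
b=bays[4]; plan(b[0]+.5,b[1]+0.3,-4,-7)"
```

```text
t: 34.82
tcp_pos: [467.5, 48.7, -7.1]
ee_rot: [0.0, 0.726, 0.688, 0.001]
force: [0.5, 0.3, 4.0]
finger_gap: 0.572
finger_force: 43.1
t: 35.32
tcp_pos: [468.1, 49.0, 64.1]
ee_rot: [0.001, 0.725, 0.688, 0.002]
force: [0.3, 0.7, -1.2]
finger_gap: 0.574
finger_force: 42.6
t 35.3 tcp [468.1  49.   64.1] tilt 0.2 turn 4.0 shift [-166.3  191.2   68.5] j7 0.11 F [ 0.3  0.7 -1.2] gap 0.574 ff 42.6
```

```bash
python3 -m crank '[[40,0,0,0,4],[40,-7,8,0,0],[40,-15,17.4,0,0],[40,-15,17.4,0,0],[40,-15,17.4,0,0],[40,-15,17.4,0,0],[40,-15,17.4,0,0],[40,-15,17.4,0,0],[40,-15,17.4,0,0],[40,-15,17.4,0,0],[40,-15,17.4,0,0],[40,-15,17.4,0,0],[40,-8,9,0,0],[40,0,0,10,0],[40,0,0,10,0],[40,0,0,10,0],[40,0,0,0,0],[40,0,0,0,0]]'; python3 -c "
from h import *
b=bays[4]; plan(b[0]+.5,b[1]+1.6,-4,-7)"
```

```text
t: 36.82
tcp_pos: [634.3, -136.2, 30.3]
ee_rot: [-0.002, 0.749, 0.663, -0.001]
force: [-0.1, 0.6, -1.2]
finger_gap: 0.576
finger_force: 42.5
t 36.8 tcp [ 634.3 -136.2   30.3] tilt 0.3 turn 0.0 shift [-1.5  3.9 34.3] j7 0.43 F [-0.1  0.6 -1.2] gap 0.576 ff 42.5
```

```bash
python3 -m crank '[[40,-1.5,2.5,8,0],[40,0,0,10,0],[40,0,0,8,0],[40,0,0,7,0],[40,0,0,1,0],[40,0,0,0,0]]'| grep -E "tcp|^force"; python3 -m crank '[[40,0,0,1,0],[40,0,0,1,0],[40,0,0,0,0]]'| grep -E "tcp|^force";python3 -m crank '[[40,0,0,1,0],[40,0,0,1,0],[40,0,0,0,0]]'| grep -E "tcp|^force";python3 -m crank '[[40,0,0,1,0],[40,0,0,0,0]]'| grep -E "tcp|^force"
```

```text
tcp_pos: [637.6, -140.0, -2.7]
force: [0.2, -0.4, -1.6]
tcp_pos: [638.6, -140.4, -3.3]
force: [-0.2, 0.8, -1.8]
tcp_pos: [638.3, -140.2, -5.7]
force: [-0.6, 0.1, -1.6]
tcp_pos: [638.3, -140.2, -6.8]
force: [-0.6, 0.2, -1.4]
```

```bash
python3 -m crank '[[40,2,0,0,0],[40,0,0,1,0],[40,0,0,0,0]]'| grep -E "tcp|^force"; python3 -m crank '[[40,0,0,1,0],[40,0,0,0,0]]'| grep -E "tcp|^force"
```

```text
tcp_pos: [638.8, -138.0, -6.9]
force: [-1.9, 0.8, 3.0]
tcp_pos: [638.8, -138.0, -7.0]
force: [-3.0, 1.9, 6.0]
```

```bash
python3 -m crank '[[40,0,0,-2,0],[75,0,0,0,0],[75,0,0,0,0],[75,0,0,0,0],[75,0,0,0,0],[75,0,0,-10,0],[75,0,0,-15,0],[75,0,0,-15,0],[30,0,0,0,0],[30,0,0,0,0],[30,0,0,0,0],[30,0,0,0,0],[30,0,0,0,0],[30,0,0,0,0],[30,0,0,0,0],[30,0,0,10,0],[30,0,0,4,0],[30,0,0,3,0],[30,0,0,0,0]]'; python3 -m crank '[[30,0,0,2,0],[30,0,0,0,0]]'| grep -E "tcp|^force"
```

```text
t: 39.98
tcp_pos: [638.2, -138.1, 16.0]
ee_rot: [-0.0, 0.749, 0.662, -0.0]
force: [-0.9, 1.4, -0.2]
finger_gap: 0.35
finger_force: 0.0
tcp_pos: [638.5, -138.2, 15.9]
force: [-3.1, 1.3, 8.1]
```

```bash
python3 -m crank '[[30,0,0,0,0],[30,0,0,0,0],[30,0,0,0,0],[30,0,0,0,0],[30,0,0,0,0],[30,0,0,0,0]]'| grep -E "tcp|^force"; python3 -m crank '[[30,0,0,-8,0],[30,0,0,-20,0],[30,0,0,-25,0],[30,0,0,-25,0],[30,-10,-20,-20,0],[30,-20,-30,-10,0],[30,-20,-30,0,0],[30,-20,-30,0,0],[30,-20,-30,0,0],[30,-20,-30,0,0],[30,-20,-30,0,0],[30,-20,-20,0,0],[30,0,0,0,0],[30,0,0,0,0],[30,0,0,0,0]]'; python3 -c "
from h import *
s=bot.snapshot('top');t=bot.snapshot('scene');cv2.imwrite('pics/end.png',np.hstack([cv2.resize(s['image'][120:260,220:460],(400,233)),cv2.resize(t['image'][220:390,220:500],(384,233))]))
im=s['image'];hsv=cv2.cvtColor(im,cv2.COLOR_BGR2HSV);H,S,V=[hsv[...,i].astype(int) for i in range(3)]
roi=np.zeros(H.shape,bool);roi[140:225,262:432]=1
u=np.array([.1226,.9925]);w=np.array([.9925,-.1226])
for n,m in dict(yellow=(abs(H-25)<6)&(S>180)&(V>140),blue=(abs(H-110)<10)&(S>120),red=((H<6)|(H>174))&(S>180),white=(S<40)&(V>180)).items():
  m=cv2.morphologyEx(np.uint8(m&roi)*255,cv2.MORPH_CLOSE,np.ones((5,5)));c=max(cv2.findContours(m,0,1)[0],key=cv2.contourArea)[:,0]
  p,a,sz=yawrect(ray(s,c,44));d=p-[648,-53.3];print(n,'x %.1f y %.1f'%(d@w,d@u),'yaw',round(a,1),np.round(sz,1))"
```

```text
tcp_pos: [638.4, -138.2, 15.8]
force: [-3.3, 1.2, 9.2]
t: 41.9
tcp_pos: [402.7, -259.8, 122.5]
ee_rot: [0.0, 0.749, 0.662, 0.001]
force: [0.6, -0.1, -0.3]
finger_gap: 0.35
finger_force: 0.0
yellow x 0.7 y -86.4 yaw -7.0 [49.4 36.4]
blue x 0.1 y -30.1 yaw -6.7 [50.6 36.5]
red x 0.4 y 29.3 yaw -7.1 [50.6 36.1]
white x 0.9 y 86.2 yaw -7.7 [48.8 34.3]
```

View pics/end.png

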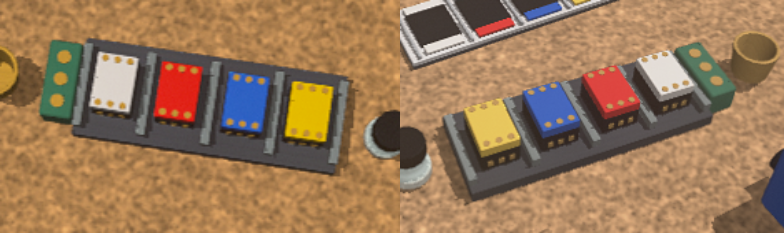

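From the green block the row reads white, red, blue, yellow. All four are flat, square and within about 1 mm of their bay centres, and the arm is clear.

```bash
python3 -c "
from rig import bot
print(bot.close_job())"
```

```text
the job is handed in; nothing more can be done
None
```

The four modules are in the cradle in reverse order (white, red, blue, yellow from the green block), each pressed with 8–10 N and within about 1 mm of its bay centre, and the job is handed in at about 42 s; no verdict came back.

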